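# Close the four bisque jars with their own lids for the kiln

## Task

The jars go into the kiln with their lids on: carry each of the four terracotta lids from the rolling board to the jar it was made for, told by matching outline and size, and lower it gently until its flange is in the mouth and the brim sits flat on the rim all round. The lids are brittle, so do not drop them, and leave the jars standing where they are on the kiln shelf.

Things in the scene. Friction and masses are not known exactly. Their poses are not given: they have to be found in the camera images.
- lid_large_round: Terracotta lid, round, 100 mm in diameter, flat on the brown board. From below: tapered flange 14 mm deep (78 mm, tapering to 63 mm), brim 7 mm thick with its jar's outline, and central round knob 24 mm in diameter, 27 mm high. Origin: centre of the flange's underside; z up; seated, it is 56 mm above its jar's origin. 150 g.
- lid_small_round: Terracotta lid, round, 76 mm in diameter, flat on the brown board. From below: tapered flange 14 mm deep (54 mm, tapering to 39 mm), brim 7 mm thick with its jar's outline, and central round knob 20 mm in diameter, 27 mm high. Origin: centre of the flange's underside; z up; seated, it is 46 mm above its jar's origin. 100 g.
- lid_square: Terracotta lid, square with rounded corners, 82 x 82 mm, flat on the brown board. From below: tapered flange 14 mm deep (60 x 60 mm, tapering to 45 x 45 mm), brim 7 mm thick with its jar's outline, and central upright tab 36 mm along the lid's x, 16 mm thick along its y, 27 mm high. Origin: centre of the flange's underside; z up; seated, it is 50 mm above its jar's origin. 130 g.
- lid_oblong: Terracotta lid, oblong with rounded corners, 104 mm (along its x) by 68 mm, flat on the brown board. From below: tapered flange 14 mm deep (82 x 46 mm, tapering to 67 x 31 mm), brim 7 mm thick with its jar's outline, and central upright tab 46 mm along its x, 16 mm thick along its y, 27 mm high. Origin: centre of the flange's underside; z up; seated, it is 38 mm above its jar's origin. 140 g.
- jar_large_round: Unglazed terracotta jar, open, round, 100 mm in diameter at its rim and 70 mm high, standing loose on an off-white kiln shelf (a slab 15 mm thick). Mouth 84 mm in diameter, wall 8 mm. Origin: centre of its underside; z up, the level rim is 70 mm above the origin. About 550 g.
- jar_small_round: Unglazed terracotta jar, open, round, 76 mm in diameter at its rim and 60 mm high, standing loose on an off-white kiln shelf (a slab 15 mm thick). Mouth 60 mm in diameter, wall 8 mm. Origin: centre of its underside; z up, the level rim is 60 mm above the origin. About 380 g.
- jar_square: Unglazed terracotta jar, open, square with rounded corners, 82 x 82 mm at its rim and 64 mm high, standing loose on an off-white kiln shelf (a slab 15 mm thick). Mouth 66 x 66 mm, wall 8 mm. Origin: centre of its underside; z up, the level rim is 64 mm above the origin. About 500 g.
- jar_oblong: Unglazed terracotta jar, open, oblong with rounded corners, 104 mm (along its x) by 68 mm at its rim and 52 mm high, standing loose on an off-white kiln shelf (a slab 15 mm thick). Mouth 88 mm along its x by 52 mm along its y, wall 8 mm. Origin: centre of its underside; z up, the level rim is 52 mm above the origin. About 480 g.

How it is judged:
By the outcome, as a careful person would: the job done as asked, in the order asked, and still so for the second after the job is handed in, with the robot touching nothing.
It also fails if it takes over 120 s, if anything falls off the work surface, if the arm or the gripper's body presses on something with over 40 N, if the wrist force passes 120 N, or if a joint passes its speed limit or range.

## Robot

A 7-joint arm with a two-finger parallel gripper is mounted at the origin on a cart in front of the work surface, level with it; the furniture and walls round the work are solid. World frame = base frame: x ahead of the robot, y to its left, z up, the work surface at z = 0. Lengths are in m, angles in rad, forces in N, time in s.
With the tool pointing down it reaches from about 0.35 to 0.9 m from the base axis. Payload 8.1 kg.
Tool frame: the origin (TCP) lies at the very end of the fingers, on their centre line; the grasp point (between the pads) lies 19 mm behind it (grasp_offset is the distance from the TCP to the grasp point, in m); z points along the fingers, y is the line along which they close (so a half turn about z gives the same grasp; the last joint's range is limited). The gripper opens to 92 mm and grips with 3 to 60 N. Pads are 19 mm wide; open, the fingers measure 130 mm over their backs; the gripper's body (75 mm by 190 mm) begins 47 mm behind the grasp point.
Start: joints at [1.022, 0.434, 0.025, 1.573, -0.012, 1.134, -0.075], TCP at [0.269, -0.564, 0.227] pointing down, gripper open.
Joint ranges: [-2.62, 2.62], [-0.44, 2.09], [-1.27, 1.32], [0.08, 2.57], [-1.32, 4.46], [0.12, 2], [-2.74, 2.74]. Speed limits (rad/s): [2.22, 2.22, 3.01, 3.01, 3.14, 3.14, 3.14].

## Interface

Orientations are given as a rotation vector (axis times angle).
In Python, from cell import observe, get_image, camera_params, sign_off, silhouettes, grasp_offset gives the robot as it stands. The module is installed in compiled form; this text tells all that it offers.
- The arm moves only by the tool jog_arm, never from a script. Its argument "motion" is a list that holds one entry, the list of rows, each a list of 7 numbers: the shift along the tool's x, y, z in m, then the turn, a rotation vector about the tool's x, y, z in rad, then the closure, from -1 (fully open) to 1 (shut), so that 0 is half open. In form: [[[dx, dy, dz, wx, wy, wz, hand], ...]]. A call has 1 to 10 rows; each row is the pose to reach, as a shift and turn from the pose commanded when the call began, along the tool's axes at that moment; what a row does not reach only later rows make up. A row lasts 1/12 s, in which the tool goes at most 41.7 mm and 7.16 degrees, less where a joint would pass 70% of its speed; a pose out of reach is approached as far as the arm can. A call with a gripper value outside its range is refused whole. The fingers move at their own pace and stop on an object; "force" is the grip in N (left out, the last holds). Time passes only in rows, so rows that repeat a pose let the fingers close. It gives the time, the measured TCP pose, the force, the opening and the grip force at its end, in the units of the state.
- observe(): the state, without advancing time (a new reading comes with each control period).
- get_image(name): name is "scene" or "top"; returns the picture (420x560x3 uint8, red, green, blue); there is no depth.
- camera_params(name): a dict with "vertical_fov" (degrees; the focal length in pixels is half the picture's height over the tangent of half this angle, whatever the lens; pixels are square), "cx", "cy" (the principal point, pixels), "dist_coeffs" ([k1, k2, p1, p2, k3] as OpenCV has them; the pictures are not rectified), "T" (4x4, takes a point from camera to world coordinates). Camera axes: x right, y down, z forward; pixel columns grow to the right and rows downward; lengths in m; the calibration is good to about 2 mm. A picture is of the moment at which its call begins. camera_params takes no time and is no camera call.
- sign_off(): hands the job in; it is judged then, once.
Trained networks look in the newest picture that a camera, given by its name, has taken for a name from the list of things; names that differ only in an ending like _2 or _b are one class to them, and where a whole thing is asked for, a point or a joint stands for the part that bears it (a point fixed in the world has none). Each returns a list of dicts, best first, with "p" (0 to 1); they miss things now and then, are a little off and sometimes report something else, mostly with a low value. They report only what shows in the picture. A call takes as long as a camera call.
- silhouettes(query, camera): "mask" (420x560 bool, what is visible of it) and "pixel" ([column, row] in pixels, amid what is visible of it).
The state is a dict: "clock": time; "joints": joint angles; "dq": joint speeds; "joint_efforts": joint torques, N m; "position": TCP position; "ee_rot": TCP orientation; "force": force on the tool from outside, world axes, zero at the start; "ft_torque": the same for the moment, N m; "width": opening from 0.0 (shut) to 1.0 (fully open); "gripper_force": force on a finger pad.
Only numpy, scipy, OpenCV 4.12 (cv2) and the standard library are available. Lean on these libraries where they do the work, as an engineer would, in place of code of your own. Each camera call takes 0.05 s, during which the arm holds its last target. There are 200 camera calls.

## Working session

There is one attempt and no reset: what is moved stays moved. The work goes in short steps, Python scripts to look and compute and a tool call to move; the robot and the scene stay as the last step left them, time stands still between calls to the robot, and variables do not carry over. Pictures are saved under pics/ and viewed, at most 14 in all, crops included, and the job is handed in when it is done.

Besides the shell and the picture viewer there is one more tool, called after "Call:" as name(argument=value, ...), one argument or row to a line, values as JSON. jog_arm: Moves the arm, as the interface text tells. Its arguments: {"type":"object","properties":{"motion":{"type":"array"},"force":{"type":"number"}},"required":["motion"]}

```bash
mkdir -p pics
cat > h.py <<'E'
import numpy as np, cv2
from cell import *
def cam(n):
    p=camera_params(n); f=210/np.tan(np.radians(p["vertical_fov"])/2)
    return np.array([[f,0,p["cx"]],[0,f,p["cy"]],[0,0,1.]]),np.array(p["dist_coeffs"],float),np.array(p["T"])
def toplane(n,px,z):
    K,d,T=cam(n); u=cv2.undistortPoints(np.array(px,float).reshape(-1,1,2),K,d).reshape(-1,2)
    r=np.c_[u,np.ones(len(u))]@T[:3,:3].T; o=T[:3,3]
    return o+r*((z-o[2])/r[:,2])[:,None]
def proj(n,P):
    K,d,T=cam(n); Ti=np.linalg.inv(T); return cv2.projectPoints(np.array(P,float).reshape(-1,1,3),cv2.Rodrigues(Ti[:3,:3])[0],Ti[:3,3],K,d)[0].reshape(-1,2)
def save(n,f):
    im=get_image(n); cv2.imwrite("pics/"+f,im[:,:,::-1]); return im
E
python3 - <<'E'
from h import *
a=save("top","top0.png"); b=save("scene","scene0.png")
cv2.imwrite("pics/both.png",cv2.resize(np.hstack([a,b])[:,:,::-1],(800,300)))
for n in("top","scene"): print(n,camera_params(n))
print(observe(),grasp_offset)
for n in ["top","scene"]:
  for s in ["large_round","small_round","square","oblong"]:
    for k in ["lid_","jar_"]:
      for r in silhouettes(k+s,n)[:2]: print(n,k+s,round(r["p"],2),np.round(r["pixel"]),r["mask"].sum())
E
```

```text
top {'vertical_fov': 52.955981927343196, 'cx': 270.14551632481755, 'cy': 208.79895642758316, 'dist_coeffs': array([-0.12560909,  0.        ,  0.        ,  0.        ,  0.        ]), 'T': array([[ 0.01828215, -0.98094616,  0.19341766,  0.32517811],
       [-0.99972781, -0.02073915, -0.01068579,  0.01670496],
       [ 0.0144935 , -0.19316966, -0.98105832,  1.06686613],
       [ 0.        ,  0.        ,  0.        ,  1.        ]])}
scene {'vertical_fov': 44.944235993543785, 'cx': 282.51235582567506, 'cy': 198.82615771311836, 'dist_coeffs': array([-0.11408303,  0.        ,  0.        ,  0.        ,  0.        ]), 'T': array([[ 0.52895354, -0.46450587,  0.71024112, -0.3871119 ],
       [-0.84834097, -0.26680312,  0.45731138, -0.57443405],
       [-0.02292927, -0.84442311, -0.53518581,  0.73495588],
       [ 0.        ,  0.        ,  0.        ,  1.        ]])}
{'clock': 0.1, 'joints': array([ 1.02240823,  0.43512755,  0.02498353,  1.57397287, -0.01159719,
        1.13400463, -0.07509178]), 'dq': array([ 0.00076057, -0.00248355, -0.00041361, -0.00374764, -0.00051497,
        0.00088131,  0
[... 571 characters left out ...]
.64 [210. 232.] 784
top jar_small_round 0.94 [310. 243.] 911
top lid_square 0.66 [218. 171.] 975
top jar_square 0.84 [383. 176.] 1255
top jar_square 0.66 [147. 226.] 1235
top lid_oblong 0.64 [161. 177.] 966
top jar_oblong 0.63 [306. 176.] 1244
scene lid_large_round 0.93 [184. 187.] 561
scene lid_large_round 0.28 [260. 177.] 442
scene jar_large_round 0.61 [372. 245.] 1980
scene lid_small_round 0.85 [225. 196.] 389
scene lid_small_round 0.58 [213. 164.] 446
scene jar_small_round 0.57 [304. 225.] 1043
scene jar_small_round 0.48 [226. 199.] 442
scene lid_square 0.86 [259. 175.] 487
scene jar_square 0.76 [408. 211.] 1466
scene lid_oblong 0.81 [214. 168.] 442
scene jar_oblong 0.89 [332. 198.] 1152
```

View pics/top0.png

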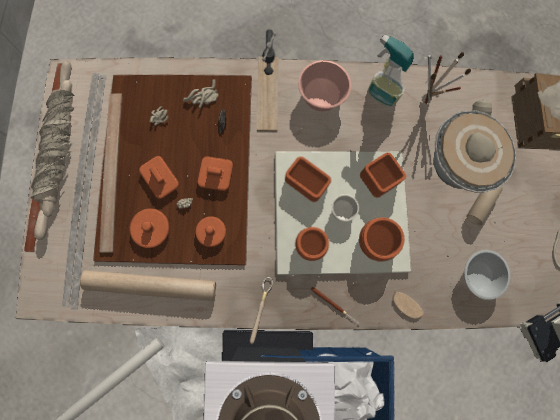

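View pics/scene0.png

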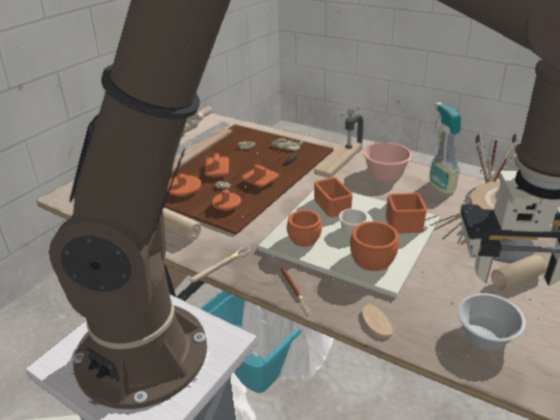

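The top view shows the lids on the board at left: oblong (158,177), square (216,173), large round (149,229) and small round (210,232). The jars are on the shelf: oblong (307,179), square (384,174), small round (312,243) and large round (382,239). A grey cup stands between the jars at (345,208).

Run:
```python
from h import *
a=cv2.imread("pics/top0.png")
l=cv2.resize(a[145:260,120:245],(400,368),interpolation=cv2.INTER_CUBIC);j=cv2.resize(a[145:275,272:412],(400,371),interpolation=cv2.INTER_CUBIC)[:368]
cv2.imwrite("pics/crop.png",cv2.resize(np.hstack([l,j]),(800,368)))
hs=cv2.cvtColor(a,cv2.COLOR_BGR2HSV)
for x,y in [(135,245),(140,190),(382,215),(378,240),(390,220),(158,177),(220,100),(365,250)]: print(x,y,a[y,x],hs[y,x])
# board edges at table z=0
print(np.round(toplane("top",[[95,262],[246,265],[251,76],[113,75],[275,152],[278,273],[410,270],[408,150]],0.015),3))
```

```text
135 245 [18 30 50] [ 11 163  50]
140 190 [31 51 84] [ 11 161  84]
382 215 [104 114 115] [ 27  24 115]
378 240 [35 54 96] [  9 162  96]
390 220 [ 64  96 171] [  9 160 171]
158 177 [ 61  94 168] [  9 162 168]
220 100 [31 51 84] [ 11 161  84]
365 250 [28 46 75] [ 11 160  75]
[[ 0.386  0.445  0.015]
 [ 0.389  0.063  0.015]
 [ 0.903  0.065  0.015]
 [ 0.904  0.451  0.015]
 [ 0.684 -0.005  0.015]
 [ 0.371 -0.017  0.015]
 [ 0.382 -0.351  0.015]
 [ 0.701 -0.36   0.015]]
```

View pics/crop.png

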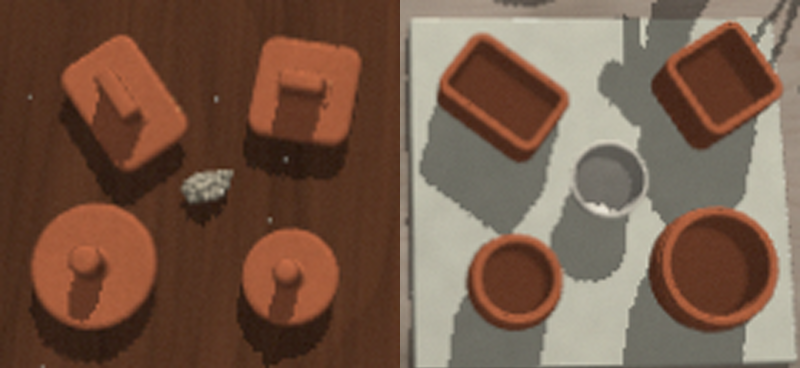

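The crop shows bright lid brims and jar rims against darker surroundings, so they can be fitted. The oblong, square and small round jars are all clear. Next I'll fit outlines in both cameras.

```bash
cat > fit.py <<'E'
from h import *
from scipy.optimize import differential_evolution, minimize
S=4
def mask(im,v):
    h=cv2.cvtColor(im,cv2.COLOR_RGB2HSV).astype(float); r=im[...,0].astype(float)
    return cv2.GaussianBlur((np.clip((r-v+25)/50,0,1)*(h[...,1]>110)),(3,3),.5)
def outline(kind,g=0):
    if kind=="large_round": a=b=.05;r=.05
    elif kind=="small_round": a=b=.038;r=.038
    elif kind=="square": a=b=.041;r=.012
    else: a,b,r=.052,.034,.012
    a+=g;b+=g;r=max(r+g,.003); P=[]
    for q,(sx,sy) in enumerate([(1,1),(-1,1),(-1,-1),(1,-1)]):
        t=np.linspace(q*np.pi/2,(q+1)*np.pi/2,15); P.append(np.c_[sx*(a-r)+r*np.cos(t),sy*(b-r)+r*np.sin(t)])
    return np.vstack(P)
def place(P,p,z): 
    c,s=np.cos(p[2]),np.sin(p[2]); return np.c_[P@np.array([[c,s],[-s,c]])+p[:2],np.full(len(P),z)]
def fill(n,P3,box,hull=False):
    q=(proj(n,P3)-box[:2]+.5)*S-.5
    if hull: q=cv2.convexHull(q.astype(np.float32)).reshape(-1,2)
    m=np.zeros((box[3]*S,box[2]*S),np.uint8); cv2.fillPoly(m,[np.round(q*16).astype(np.int32)],1,shift=4); return m>0
def prep(M,n,c,w=60):
    box=np.array([int(c[0])-w//2,int(c[1])-w//2,w,w]); sub=M[box[1]:box[1]+w,box[0]:box[0]+w]
    return cv2.resize(sub,None,fx=S,fy=S,interpolation=cv2.INTER_LINEAR),box
def jarscore(p,k,n,M,box,z):
    f=lambda g:fill(n,place(outline(k,g),p,z),box)
    a,b,c,d=f(.004),f(0),f(-.008),f(-.013)
    if b.sum()==0: return 9
    return M[a&~b].mean()+M[c&~d].mean()-2*M[b&~c].mean()
def lidscore(p,k,n,M,box,z):
    f=lambda g:fill(n,np.vstack([place(outline(k,g),p,z),place(outline(k,g),p,z-.007)]),box,True)
    a,b,c=f(.005),f(0),f(-.005)
    return M[a&~b].mean()-M[b&~c].mean()
def best(fun,x0,per,dz=None):
    B=[(x0[0]-.02,x0[0]+.02),(x0[1]-.02,x0[1]+.02),(x0[2]-per/2,x0[2]+per/2)]
    if dz: B.append(dz)
    if per==0: B[2]=(0,1e-6)
    return differential_evolution(fun,B,popsize=12,maxiter=60,tol=1e-4,seed=1)
E
python3 - <<'E'
from fit import *
a=cv2.imread("pics/top0.png")[:,:,::-1].copy(); b=cv2.imread("pics/scene0.png")[:,:,::-1].copy()
M=mask(a,120); N=mask(b,135)
per={"large_round":0,"small_round":0,"square":np.pi/2,"oblong":np.pi}
H={"large_round":.07,"small_round":.06,"square":.064,"oblong":.052}
J={"large_round":(382,239),"small_round":(312,243),"square":(384,174),"oblong":(307,179)}
L={"large_round":(149,229),"small_round":(210,232),"square":(216,173),"oblong":(158,177)}
LS={"large_round":(184,187),"small_round":(226,202),"square":(260,177),"oblong":(216,167)}
for k in J:
    z=.015+H[k]; x0=np.r_[toplane("top",J[k],z)[0][:2],0]; m,bx=prep(M,"top",J[k])
    r=best(lambda p:jarscore(p,k,"top",m,bx,z),x0,per[k]); print("jar",k,np.round(r.x,4),round(r.fun,3))
    sc=proj("scene",[[*r.x[:2],z]])[0]; m2,b2=prep(N,"scene",sc)
    r=best(lambda p:jarscore(p,k,"scene",m2,b2,z),x0,per[k]); print("   scene",np.round(r.x,4),round(r.fun,3))
for k in L:
    m,bx=prep(M,"top",L[k]); m2,b2=prep(N,"scene",LS[k])
    for z in (.026,.036):
        x0=np.r_[toplane("top",L[k],z)[0][:2],0]
        r=best(lambda p:lidscore(p,k,"top",m,bx,z),x0,per[k]); print("lid",k,z,np.round(r.x,4),round(r.fun,3))
    f=lambda p:lidscore(p,k,"top",m,bx,p[3])+lidscore(p,k,"scene",m2,b2,p[3])
    r=best(f,x0,per[k],(.02,.05)); print("   joint",np.round(r.x,4),round(r.fun,3))
E
```

```text
Traceback (most recent call last):
  File "fit.py", line 38, in best
    return differential_evolution(fun,B,popsize=12,maxiter=60,tol=1e-4,seed=1)
  File "fit.py", line 27, in jarscore
    a,b,c,d=f(.004),f(0),f(-.008),f(-.013)
                                  ~^^^^^^^
  File "fit.py", line 26, in <lambda>
    f=lambda g:fill(n,place(outline(k,g),p,z),box)
               ~~~~^^^^^^^^^^^^^^^^^^^^^^^^^^^^^^^
  File "fit.py", line 19, in fill
    q=(proj(n,P3)-box[:2]+.5)*S-.5
       ~~~~^^^^^^
  File "h.py", line 11, in proj
    K,d,T=cam(n); Ti=np.linalg.inv(T); return cv2.projectPoints(np.array(P,float).reshape(-1,1,3),cv2.Rodrigues(Ti[:3,:3])[0],Ti[:3,3],K,d)[0].reshape(-1,2)
          ~~~^^^
  File "h.py", line 4, in cam
    p=camera_params(n); f=210/np.tan(np.radians(p["vertical_fov"])/2)
ValueError: time passes only in moves, steps and waits
```

```bash
python3 - <<'E'
from h import *
import pickle; pickle.dump({n:camera_params(n) for n in("top","scene")},open("cam.pkl","wb")); print(observe()["clock"])
E
sed -i 's/^def cam(n):/import pickle\nCP=pickle.load(open("cam.pkl","rb"))\ndef cam(n):/; s/p=camera_params(n)/p=CP[n]/' h.py
sed -i 's/w=60/w=84/' fit.py
cat > run.py <<'E'
from fit import *
import sys
a=cv2.imread("pics/top0.png")[:,:,::-1].copy(); b=cv2.imread("pics/scene0.png")[:,:,::-1].copy()
M=mask(a,120); N=mask(b,135)
per={"large_round":0,"small_round":0,"square":np.pi/2,"oblong":np.pi}
H={"large_round":.07,"small_round":.06,"square":.064,"oblong":.052}
J={"large_round":(382,239),"small_round":(312,243),"square":(384,174),"oblong":(307,179)}
L={"large_round":(149,229),"small_round":(210,232),"square":(216,173),"oblong":(158,177)}
LS={"large_round":(184,187),"small_round":(226,202),"square":(260,177),"oblong":(216,167)}
k=sys.argv[1]
z=.015+H[k]; x0=np.r_[toplane("top",J[k],z)[0][:2],0]; m,bx=prep(M,"top",J[k])
r=best(lambda p:jarscore(p,k,"top",m,bx,z),x0,per[k]); o=f"jar {k} {np.round(r.x,4)} {r.fun:.3f}\n"
sc=proj("scene",[[*r.x[:2],z]])[0]; m2,b2=prep(N,"scene",sc)
r=best(lambda p:jarscore(p,k,"scene",m2,b2,z),x0,per[k]); o+=f"   scene {np.round(r.x,4)} {r.fun:.3f}\n"
m,bx=prep(M,"top",L[k]); m2,b2=prep(N,"scene",LS[k])
for z in (.026,.036):
    x0=np.r_[toplane("top",L[k],z)[0][:2],0]
    r=best(lambda p:lidscore(p,k,"top",m,bx,z),x0,per[k]); o+=f"lid {k} {z} {np.round(r.x,4)} {r.fun:.3f}\n"
f=lambda p:lidscore(p,k,"top",m,bx,p[3])+lidscore(p,k,"scene",m2,b2,p[3])
r=best(f,x0,per[k],(.02,.05)); o+=f"   joint {np.round(r.x,4)} {r.fun:.3f}"
print(o)
E
for k in large_round small_round square oblong; do timeout 500 python3 run.py $k; done
```

```text
0.9
jar large_round [ 0.4558 -0.2648  0.    ] -1.231
   scene [ 0.455  -0.2662  0.    ] -0.889
lid large_round 0.026 [0.4772 0.3102 0.    ] -0.625
lid large_round 0.036 [0.4755 0.3073 0.    ] -0.569
   joint [0.4765 0.3082 0.     0.0324] -0.874
jar small_round [ 0.4429 -0.0963  0.    ] -1.297
   scene [ 0.4416 -0.0987  0.    ] -0.805
lid small_round 0.026 [0.4722 0.1537 0.    ] -0.610
lid small_round 0.036 [0.4706 0.1526 0.    ] -0.574
   joint [0.4709 0.1529 0.     0.0339] -0.970
jar square [ 0.6201 -0.2767  0.5862] -1.229
   scene [ 0.6196 -0.2785  0.5823] -0.852
lid square 0.026 [ 0.6227  0.1497 -0.1253] -0.549
lid square 0.036 [ 0.6186  0.1481 -0.1352] -0.503
   joint [ 0.6206  0.1483 -0.1291  0.0336] -0.849
jar oblong [ 0.6061 -0.0861  0.9488] -1.187
   scene [ 0.605  -0.0876  0.9377] -0.809
lid oblong 0.026 [0.611  0.2956 0.6398] -0.518
lid oblong 0.036 [0.6077 0.2923 0.6292] -0.481
   joint [0.6108 0.2944 0.6352 0.0302] -0.861
```

```bash
cat > plan.py <<'E'
from h import *
from scipy.spatial.transform import Rotation as R
def cur():
    s=observe(); m=R.from_rotvec(s["ee_rot"]).as_matrix(); return np.array(s["position"]),np.arctan2(m[1,0],m[0,0]),s
def step(p,psi,t,tp):
    d=np.array(t)-p; c,s=np.cos(psi),np.sin(psi)
    return np.round([c*d[0]+s*d[1],s*d[0]-c*d[1],-d[2],0,0,-(tp-psi)],4)
if __name__=="__main__":
    p,psi,s=cur(); print(p.round(4),psi.round(4),s["clock"],R.from_rotvec(s["ee_rot"]).as_matrix()[2].round(4))
    for a in __import__("sys").argv[1:]:
        v=[float(q) for q in a.split(",")]; print(a,step(p,psi,v[:3],v[3])); p,psi=np.array(v[:3]),v[3]
E
python3 plan.py .4711,.1531,.15,.446 .4711,.1531,.045,.446 .4711,.1531,.2,.446 .4424,-.0972,.2,.446
```

```text
[ 0.2695 -0.5639  0.2267] 0.4457 0.9 [-0.  0. -1.]
.4711,.1531,.15,.446 [ 4.910e-01 -5.601e-01  7.670e-02  0.000e+00  0.000e+00 -3.000e-04]
.4711,.1531,.045,.446 [ 0.     0.     0.105  0.     0.    -0.   ]
.4711,.1531,.2,.446 [ 0.     0.    -0.155  0.     0.    -0.   ]
.4424,-.0972,.2,.446 [-0.1339  0.2134 -0.      0.      0.     -0.    ]
```

Call:
jog_arm(
  motion=[
    [[0.245,-0.28,0,0,0,0,-0.2],[0.245,-0.28,0,0,0,0,-0.2],[0.245,-0.28,0,0,0,0,-0.2],[0.245,-0.28,0,0,0,0,-0.2],[0.245,-0.28,0,0,0,0,-0.2],[0.245,-0.28,0,0,0,0,-0.2],[0.245,-0.28,0,0,0,0,-0.2],[0.245,-0.28,0,0,0,0,-0.2],[0.245,-0.28,0,0,0,0,-0.2],[0.245,-0.28,0,0,0,0,-0.2]],
  ],
  force=15,
)

```text
clock: 1.73
position: [0.3719, -0.1985, 0.2272]
ee_rot: [-3.059, -0.708, -0.003]
force: [-0.3, 0.6, -0.4]
width: 0.599
gripper_force: 0.0
```

Call:
jog_arm(
  motion=[
    [[0.246,-0.28,0.04,0,0,0,-0.2],[0.246,-0.28,0.04,0,0,0,-0.2],[0.246,-0.28,0.04,0,0,0,-0.2],[0.246,-0.28,0.04,0,0,0,-0.2],[0.246,-0.28,0.04,0,0,0,-0.2],[0.246,-0.28,0.04,0,0,0,-0.2],[0.246,-0.28,0.04,0,0,0,-0.2],[0.246,-0.28,0.04,0,0,0,-0.2],[0.246,-0.28,0.04,0,0,0,-0.2],[0.246,-0.28,0.04,0,0,0,-0.2]],
  ],
)

```text
clock: 2.57
position: [0.4718, 0.1622, 0.1867]
ee_rot: [-3.056, -0.707, -0.004]
force: [-0.8, 0.5, 0.5]
width: 0.599
gripper_force: 0.0
```

```bash
python3 plan.py .4711,.1531,.085,.446; python3 -c "
from h import *
save('scene','s1.png')"
```

```text
[0.4718 0.1622 0.1867] 0.4545 2.5667 [ 0.0036 -0.0043 -1.    ]
.4711,.1531,.085,.446 [-0.0046  0.0078  0.1017  0.      0.      0.0085]
```

Call:
jog_arm(
  motion=[
    [[0,0,0.03,0,0,0,-0.2],[0,0,0.06,0,0,0,-0.2],[0,0,0.09,0,0,0,-0.2],[0,0,0.1,0,0,0,-0.2],[0,0,0.105,0,0,0,-0.2],[0,0,0.105,0,0,0,-0.2],[0,0,0.105,0,0,0,-0.2]],
  ],
)

```text
clock: 3.2
position: [0.4719, 0.153, 0.0829]
ee_rot: [-3.064, -0.694, -0.002]
force: [-0.0, 0.4, -0.6]
width: 0.596
gripper_force: 0.0
```

```bash
python3 plan.py .4711,.1531,.04,.446; python3 -c "
from h import *
a=save('scene','s1.png');b=save('top','t1.png')
cv2.imwrite('pics/c1.png',np.hstack([cv2.resize(a[100:250,130:330],(400,300)),cv2.resize(b[145:295,120:320],(400,300))])[:,:,::-1])"
```

```text
[0.4719 0.153  0.0829] 0.4452 3.2 [ 1.5e-03  3.0e-04 -1.0e+00]
.4711,.1531,.04,.446 [-0.0007 -0.0004  0.0429  0.      0.     -0.0008]
```

View pics/c1.png

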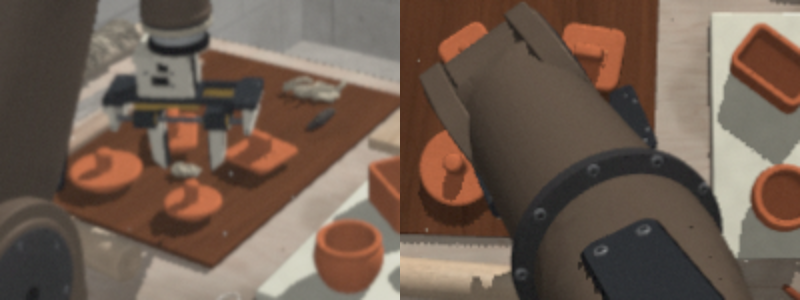

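The gripper is centred above the small lid: the fingertips straddle its knob at crop (188,165), just above the lid at (193,200). Now I'll descend and grip.

Call:
jog_arm(
  motion=[
    [[0,0,0.015,0,0,0,-0.2],[0,0,0.03,0,0,0,-0.2],[0,0,0.038,0,0,0,-0.2],[0,0,0.043,0,0,0,-0.2],[0,0,0.045,0,0,0,-0.2],[0,0,0.045,0,0,0,-0.2]],
  ],
)

```text
clock: 3.8
position: [0.4712, 0.1531, 0.0369]
ee_rot: [3.064, 0.694, 0.0]
force: [-0.3, -0.5, 1.0]
width: 0.598
gripper_force: 0.0
```

Call:
jog_arm(
  motion=[
    [[0,0,0,0,0,0,1],[0,0,0,0,0,0,1],[0,0,0,0,0,0,1],[0,0,0,0,0,0,1],[0,0,0,0,0,0,1],[0,0,0,0,0,0,1]],
  ],
  force=20,
)

```text
clock: 4.3
position: [0.4711, 0.1531, 0.0368]
ee_rot: [-3.064, -0.694, -0.0]
force: [0.4, 0.9, -0.7]
width: 0.209
gripper_force: 5.4
```

Call:
jog_arm(
  motion=[
    [[0,0,0,0,0,0,1],[0,0,-0.005,0,0,0,1],[0,0,-0.02,0,0,0,1],[0,0,-0.05,0,0,0,1],[0,0,-0.08,0,0,0,1],[0,0,-0.11,0,0,0,1],[0,0,-0.14,0,0,0,1],[0,0,-0.155,0,0,0,1],[0,0,-0.163,0,0,0,1],[0,0,-0.163,0,0,0,1]],
  ],
)

```text
clock: 5.13
position: [0.4718, 0.1533, 0.2013]
ee_rot: [-3.064, -0.694, -0.004]
force: [0.3, -0.1, -1.7]
width: 0.211
gripper_force: 20.0
```

Call:
jog_arm(
  motion=[
    [[-0.013,0.021,0,0,0,0,1],[-0.03,0.048,0,0,0,0,1],[-0.05,0.08,0,0,0,0,1],[-0.07,0.112,0,0,0,0,1],[-0.09,0.144,0,0,0,0,1],[-0.105,0.168,0,0,0,0,1],[-0.12,0.192,0,0,0,0,1],[-0.129,0.206,0,0,0,0,1],[-0.134,0.213,0,0,0,0,1],[-0.134,0.213,0,0,0,0,1]],
  ],
)

```text
clock: 5.97
position: [0.4408, -0.0986, 0.1985]
ee_rot: [-3.065, -0.689, 0.004]
force: [0.9, -0.1, -1.7]
width: 0.213
gripper_force: 20.0
```

Call:
jog_arm(
  motion=[
    [[0,0,0.025,0,0,0,1],[0,0,0.05,0,0,0,1],[0,0,0.065,0,0,0,1],[0,0,0.08,0,0,0,1],[0,0,0.08,0,0,0,1],[0,0,0.08,0,0,0,1]],
  ],
)

```text
clock: 6.47
position: [0.4415, -0.0953, 0.1191]
ee_rot: [-3.062, -0.697, 0.003]
force: [0.5, -0.6, -1.1]
width: 0.211
gripper_force: 20.0
```

```bash
python3 plan.py .4424,-.0972,.12,.446; python3 -c "
from h import *
a=save('scene','s2.png');b=save('top','t2.png')
cv2.imwrite('pics/c2.png',np.hstack([cv2.resize(a[130:280,220:420],(400,300)),cv2.resize(b[165:315,220:420],(400,300))])[:,:,::-1])"
```

```text
[ 0.4415 -0.0953  0.1191] 0.448 6.4667 [-0.0016 -0.0019 -1.    ]
.4424,-.0972,.12,.446 [ 0.      0.0021 -0.0009  0.      0.      0.002 ]
```

View pics/c2.png

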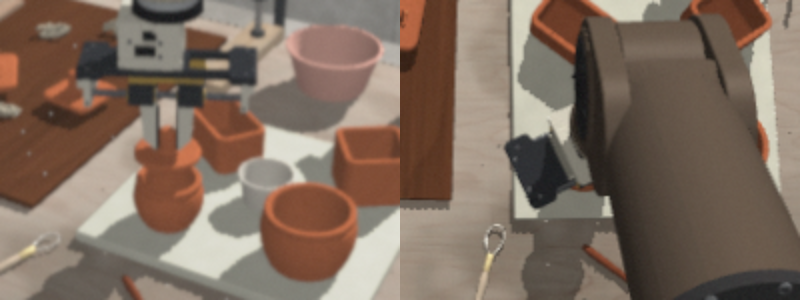

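The small lid hangs level at crop (168,152), centred over its jar's mouth at (168,180). Lowering.

Call:
jog_arm(
  motion=[
    [[0,0,0.008,0,0,0,1],[0,0,0.016,0,0,0,1],[0,0,0.022,0,0,0,1],[0,0,0.026,0,0,0,1],[0,0,0.028,0,0,0,1],[0,0,0.028,0,0,0,1]],
  ],
)

```text
clock: 7.07
position: [0.4416, -0.0969, 0.0912]
ee_rot: [-3.064, -0.694, 0.002]
force: [-0.6, -0.7, -1.2]
width: 0.21
gripper_force: 20.0
```

Call:
jog_arm(
  motion=[
    [[0,0,0.001,0,0,0,1],[0,0,0.002,0,0,0,1],[0,0,0.003,0,0,0,1],[0,0,0.004,0,0,0,1],[0,0,0.004,0,0,0,1]],
  ],
)

```text
clock: 7.48
position: [0.4421, -0.0969, 0.0878]
ee_rot: [3.064, 0.694, 0.0]
force: [0.1, -0.9, 0.6]
width: 0.208
gripper_force: 20.0
```

Call:
jog_arm(
  motion=[
    [[0,0,0.0005,0,0,0,1],[0,0,0.001,0,0,0,1],[0,0,0.001,0,0,0,1]],
  ],
)

```text
clock: 7.73
position: [0.4423, -0.0969, 0.0876]
ee_rot: [3.063, 0.694, 0.001]
force: [-3.7, 0.3, 12.8]
width: 0.212
gripper_force: 20.0
```

Call:
jog_arm(
  motion=[
    [[0,0,0.0005,0,0,0,1],[0,0,0.001,0,0,0,1],[0,0,0.001,0,0,0,1]],
  ],
)

```text
clock: 7.98
position: [0.4424, -0.0969, 0.0873]
ee_rot: [3.063, 0.694, 0.001]
force: [-7.7, 1.4, 25.7]
width: 0.216
gripper_force: 20.0
```

Contact came at TCP z 0.0878. That matches full seating if the board is 10 mm thick. I'll relax the load and release.

Call:
jog_arm(
  motion=[
    [[0,0,-0.0015,0,0,0,1],[0,0,-0.0015,0,0,0,1]],
  ],
)

```text
clock: 8.15
position: [0.4423, -0.097, 0.0877]
ee_rot: [3.063, 0.694, 0.001]
force: [0.5, -0.2, -1.0]
width: 0.212
gripper_force: 20.0
```

Call:
jog_arm(
  motion=[
    [[0,0,0,0,0,0,0.4],[0,0,0,0,0,0,0.2],[0,0,0,0,0,0,0],[0,0,0,0,0,0,-0.2],[0,0,0,0,0,0,-0.2]],
  ],
)

```text
clock: 8.57
position: [0.442, -0.097, 0.0871]
ee_rot: [-3.064, -0.694, 0.0]
force: [-0.1, -0.4, 0.3]
width: 0.526
gripper_force: 0.0
```

Call:
jog_arm(
  motion=[
    [[0,0,-0.01,0,0,0,-0.2],[0,0,-0.04,0,0,0,-0.2],[0,0,-0.07,0,0,0,-0.2],[0,0,-0.1,0,0,0,-0.2],[0,0,-0.115,0,0,0,-0.2],[0,0,-0.115,0,0,0,-0.2]],
  ],
)

```text
clock: 9.07
position: [0.4441, -0.0971, 0.2056]
ee_rot: [3.061, 0.694, 0.009]
force: [1.9, -0.8, -0.5]
width: 0.599
gripper_force: 0.0
```

```bash
python3 plan.py .476,.3085,.2,.446  .476,.3085,.1,.446  .476,.3085,.2,.446 .4554,-.2654,.2,.446 ; python3 -c "
from h import *
a=save('scene','s3.png')
print(proj('scene',[[.4424,-.0972,.075]]))
cv2.imwrite('pics/c3.png',cv2.resize(a[160:260,250:370],(720,600),interpolation=cv2.INTER_CUBIC)[:,:,::-1])"
```

```text
[ 0.4441 -0.0971  0.2056] 0.4456 9.0667 [ 0.0048  0.0036 -1.    ]
.476,.3085,.2,.446 [ 0.2036 -0.3522  0.0056  0.      0.     -0.0004]
.476,.3085,.1,.446 [ 0.   0.   0.1  0.   0.  -0. ]
.476,.3085,.2,.446 [ 0.   0.  -0.1  0.   0.  -0. ]
.4554,-.2654,.2,.446 [-0.2661  0.5089 -0.      0.      0.     -0.    ]
[[303.95973573 218.34647321]]
```

View pics/c3.png

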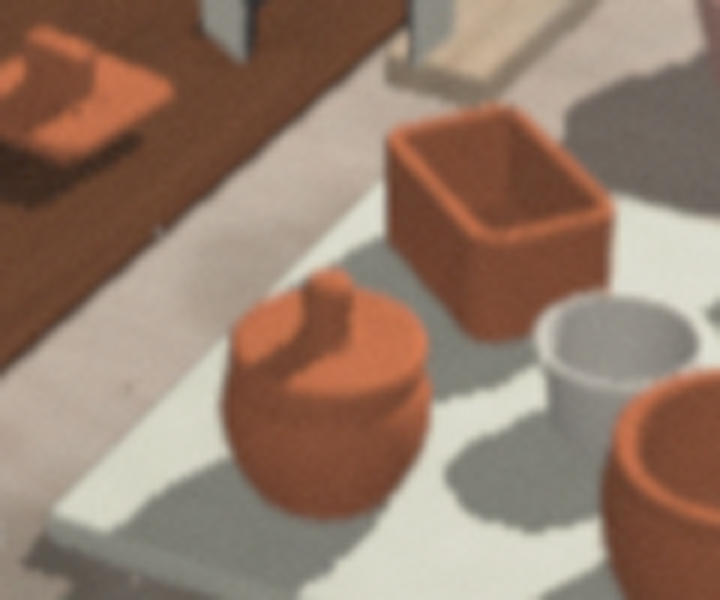

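The small lid is seated flat on its jar at crop (330,340). Next is the large lid.

Call:
jog_arm(
  motion=[
    [[0.015,-0.026,0,0,0,0,-0.2],[0.035,-0.06,0,0,0,0,-0.2],[0.055,-0.094,0,0,0,0,-0.2],[0.075,-0.128,0,0,0,0,-0.2],[0.095,-0.162,0,0,0,0,-0.2],[0.115,-0.196,0,0,0,0,-0.2],[0.135,-0.23,0,0,0,0,-0.2],[0.155,-0.264,0,0,0,0,-0.2],[0.175,-0.298,0,0,0,0,-0.2],[0.19,-0.324,0,0,0,0,-0.2]],
  ],
)

```text
clock: 9.95
position: [0.4727, 0.2805, 0.2007]
ee_rot: [-3.063, -0.697, 0.003]
force: [0.5, 0.2, -0.1]
width: 0.597
gripper_force: 0.0
```

Call:
jog_arm(
  motion=[
    [[0.01,-0.017,0,0,0,0,-0.2],[0.014,-0.025,0,0,0,0,-0.2],[0.016,-0.0275,0.01,0,0,0,-0.2],[0.016,-0.0275,0.04,0,0,0,-0.2],[0.016,-0.0275,0.07,0,0,0,-0.2],[0.016,-0.0275,0.1,0,0,0,-0.2],[0.016,-0.0275,0.115,0,0,0,-0.2],[0.016,-0.0275,0.12,0,0,0,-0.2],[0.016,-0.0275,0.12,0,0,0,-0.2],[0.016,-0.0275,0.12,0,0,0,-0.2]],
  ],
)

```text
clock: 10.78
position: [0.4767, 0.3082, 0.0824]
ee_rot: [3.064, 0.693, 0.0]
force: [-1.0, -1.0, 0.7]
width: 0.602
gripper_force: 0.0
```

```bash
python3 plan.py .4763,.309,.036,.446
```

```text
[0.4767 0.3082 0.0824] 0.4448 10.7833 [-0.e+00  3.e-04 -1.e+00]
.4763,.309,.036,.446 [-0.     -0.0009  0.0464  0.      0.     -0.0012]
```

Call:
jog_arm(
  motion=[
    [[0,-0.0005,0.015,0,0,0,-0.2],[0,-0.001,0.03,0,0,0,-0.2],[0,-0.001,0.04,0,0,0,-0.2],[0,-0.001,0.044,0,0,0,-0.2],[0,-0.001,0.046,0,0,0,-0.2],[0,-0.001,0.046,0,0,0,-0.2]],
  ],
)

```text
clock: 11.28
position: [0.4762, 0.31, 0.0366]
ee_rot: [-3.064, -0.694, -0.001]
force: [-0.4, -0.2, 0.0]
width: 0.598
gripper_force: 0.0
```

Call:
jog_arm(
  motion=[
    [[0,0,0,0,0,0,1],[0,0,0,0,0,0,1],[0,0,0,0,0,0,1],[0,0,0,0,0,0,1],[0,0,0,0,0,0,1],[0,0,0,0,0,0,1],[0,0,0,0,0,0,1]],
  ],
  force=20,
)

```text
clock: 11.87
position: [0.476, 0.3099, 0.0364]
ee_rot: [3.064, 0.694, 0.0]
force: [0.1, -1.5, 2.5]
width: 0.257
gripper_force: 20.0
```

```bash
python3 plan.py .4763,.309,.2,.446 .4554,-.2654,.2,.446
```

```text
[0.476  0.3099 0.0364] 0.4457 11.8667 [ 2.e-04  1.e-04 -1.e+00]
.4763,.309,.2,.446 [-1.000e-04  1.000e-03 -1.636e-01  0.000e+00  0.000e+00 -3.000e-04]
.4554,-.2654,.2,.446 [-0.2666  0.5092 -0.      0.      0.     -0.    ]
```

Call:
jog_arm(
  motion=[
    [[0,0,-0.005,0,0,0,1],[0,0,-0.02,0,0,0,1],[0,0,-0.05,0,0,0,1],[0,0,-0.08,0,0,0,1],[0,0,-0.11,0,0,0,1],[0,0,-0.14,0,0,0,1],[0,0,-0.158,0,0,0,1],[0,0,-0.164,0,0,0,1],[0,0,-0.164,0,0,0,1]],
  ],
)

```text
clock: 12.62
position: [0.4764, 0.3104, 0.2016]
ee_rot: [-3.063, -0.694, -0.004]
force: [0.4, 0.0, -2.3]
width: 0.253
gripper_force: 20.0
```

Call:
jog_arm(
  motion=[
    [[-0.01,0.019,0,0,0,0,1],[-0.025,0.048,0,0,0,0,1],[-0.04,0.0765,0,0,0,0,1],[-0.055,0.105,0,0,0,0,1],[-0.07,0.134,0,0,0,0,1],[-0.085,0.1625,0,0,0,0,1],[-0.1,0.191,0,0,0,0,1],[-0.115,0.22,0,0,0,0,1],[-0.13,0.249,0,0,0,0,1],[-0.145,0.2775,0,0,0,0,1]],
  ],
)

```text
clock: 13.45
position: [0.4632, -0.0049, 0.1985]
ee_rot: [-3.063, -0.694, 0.005]
force: [0.9, -0.2, -1.5]
width: 0.253
gripper_force: 20.0
```

Call:
jog_arm(
  motion=[
    [[-0.015,0.0287,0,0,0,0,1],[-0.03,0.0575,0,0,0,0,1],[-0.045,0.086,0,0,0,0,1],[-0.06,0.115,0,0,0,0,1],[-0.075,0.1435,0,0,0,0,1],[-0.09,0.172,0,0,0,0,1],[-0.105,0.2,0,0,0,0,1],[-0.117,0.224,0,0,0,0,1],[-0.1217,0.2327,0,0,0,0,1],[-0.1217,0.2327,0,0,0,0,1]],
  ],
)

```text
clock: 14.28
position: [0.4534, -0.2683, 0.1981]
ee_rot: [-3.065, -0.687, 0.005]
force: [0.5, -0.4, -2.9]
width: 0.255
gripper_force: 20.0
```

Call:
jog_arm(
  motion=[
    [[0,0,0.02,0,0,0,1],[0,0,0.04,0,0,0,1],[0,0,0.06,0,0,0,1],[0,0,0.07,0,0,0,1],[0,0,0.07,0,0,0,1],[0,0,0.07,0,0,0,1]],
  ],
)

```text
clock: 14.78
position: [0.455, -0.2643, 0.1298]
ee_rot: [-3.062, -0.696, 0.002]
force: [0.8, 0.1, -1.2]
width: 0.258
gripper_force: 20.0
```

```bash
python3 plan.py .4554,-.2654,.11,.446; python3 -c "
from h import *
a=save('scene','s4.png')
cv2.imwrite('pics/c4.png',cv2.resize(a[150:300,300:480],(480,400),interpolation=cv2.INTER_CUBIC)[:,:,::-1])"
```

```text
[ 0.455  -0.2643  0.1298] 0.4468 14.7833 [-8.0e-04 -1.6e-03 -1.0e+00]
.4554,-.2654,.11,.446 [-0.0001  0.0011  0.0198  0.      0.      0.0008]
```

View pics/c4.png

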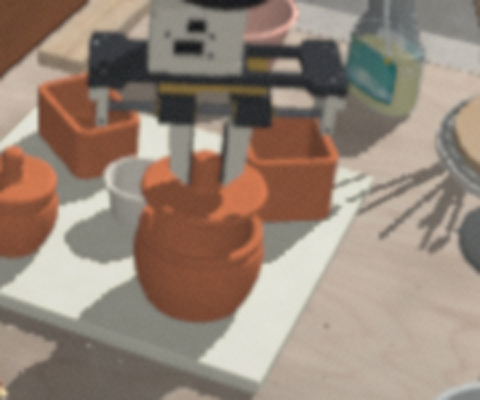

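The large lid hangs level at crop (205,190), over its jar's mouth at (200,235). Lowering.

Call:
jog_arm(
  motion=[
    [[0,0,0.008,0,0,0,1],[0,0,0.016,0,0,0,1],[0,0,0.022,0,0,0,1],[0,0,0.026,0,0,0,1],[0,0,0.0285,0,0,0,1],[0,0,0.0285,0,0,0,1]],
  ],
)

```text
clock: 15.33
position: [0.4549, -0.2652, 0.1011]
ee_rot: [-3.063, -0.694, 0.001]
force: [0.0, 0.3, -2.1]
width: 0.257
gripper_force: 20.0
```

Call:
jog_arm(
  motion=[
    [[0,0,0.001,0,0,0,1],[0,0,0.002,0,0,0,1],[0,0,0.0025,0,0,0,1],[0,0,0.0025,0,0,0,1]],
  ],
)

```text
clock: 15.67
position: [0.4553, -0.2655, 0.0993]
ee_rot: [3.064, 0.694, 0.0]
force: [-0.0, 0.3, -1.0]
width: 0.258
gripper_force: 20.0
```

Call:
jog_arm(
  motion=[
    [[0,0,0.0005,0,0,0,1],[0,0,0.001,0,0,0,1],[0,0,0.001,0,0,0,1]],
  ],
)

```text
clock: 15.92
position: [0.4552, -0.2654, 0.0982]
ee_rot: [3.064, 0.694, 0.0]
force: [-0.1, -0.2, -1.8]
width: 0.254
gripper_force: 20.0
```

Call:
jog_arm(
  motion=[
    [[0,0,0.0005,0,0,0,1],[0,0,0.001,0,0,0,1],[0,0,0.001,0,0,0,1]],
  ],
)

```text
clock: 16.17
position: [0.4552, -0.2654, 0.0974]
ee_rot: [3.064, 0.694, 0.0]
force: [-0.6, 1.0, 1.4]
width: 0.255
gripper_force: 20.0
```

Call:
jog_arm(
  motion=[
    [[0,0,0.0003,0,0,0,1],[0,0,0.0005,0,0,0,1],[0,0,0.0005,0,0,0,1]],
  ],
)

```text
clock: 16.42
position: [0.4553, -0.2654, 0.0973]
ee_rot: [3.064, 0.694, 0.0]
force: [-2.0, 1.9, 7.3]
width: 0.256
gripper_force: 20.0
```

Contact came exactly at the predicted height of 0.0974, so I'll release.

Call:
jog_arm(
  motion=[
    [[0,0,-0.0004,0,0,0,1],[0,0,-0.0004,0,0,0,0.3],[0,0,-0.0004,0,0,0,0.1],[0,0,-0.0004,0,0,0,-0.1],[0,0,-0.0004,0,0,0,-0.2],[0,0,-0.0004,0,0,0,-0.2]],
  ],
)

```text
clock: 16.92
position: [0.4553, -0.2654, 0.0971]
ee_rot: [3.064, 0.694, 0.0]
force: [0.5, 0.5, 0.5]
width: 0.564
gripper_force: 0.0
```

Call:
jog_arm(
  motion=[
    [[0,0,-0.01,0,0,0,-0.2],[0,0,-0.04,0,0,0,-0.2],[0,0,-0.07,0,0,0,-0.2],[0,0,-0.1,0,0,0,-0.2],[0,0,-0.103,0,0,0,-0.2],[0,0,-0.103,0,0,0,-0.2],[0,0,-0.103,0,0,0,-0.2]],
  ],
)

```text
clock: 17.5
position: [0.455, -0.2654, 0.2003]
ee_rot: [3.064, 0.694, 0.0]
force: [-0.1, -0.6, -0.1]
width: 0.596
gripper_force: 0.0
```

```bash
python3 plan.py .621,.1487,.2,1.441 .621,.1487,.036,1.441 .621,.1487,.2,1.441 .6199,-.2774,.2,.585
```

```text
[ 0.455  -0.2654  0.2003] 0.4456 17.5 [ 1.e-04  5.e-04 -1.e+00]
.621,.1487,.2,1.441 [ 3.282e-01 -3.021e-01  3.000e-04  0.000e+00  0.000e+00 -9.954e-01]
.621,.1487,.036,1.441 [ 0.     0.     0.164  0.     0.    -0.   ]
.621,.1487,.2,1.441 [ 0.     0.    -0.164  0.     0.    -0.   ]
.6199,-.2774,.2,.585 [-0.4227  0.0541 -0.      0.      0.      0.856 ]
```

Call:
jog_arm(
  motion=[
    [[0.012,-0.011,0,0,0,-0.04,-0.2],[0.036,-0.033,0,0,0,-0.11,-0.2],[0.06,-0.055,0,0,0,-0.18,-0.2],[0.084,-0.077,0,0,0,-0.25,-0.2],[0.108,-0.099,0,0,0,-0.32,-0.2],[0.132,-0.121,0,0,0,-0.4,-0.2],[0.156,-0.144,0,0,0,-0.47,-0.2],[0.18,-0.166,0,0,0,-0.55,-0.2],[0.205,-0.189,0,0,0,-0.62,-0.2],[0.23,-0.212,0,0,0,-0.7,-0.2]],
  ],
)

```text
clock: 18.33
position: [0.5707, 0.0275, 0.1987]
ee_rot: [-2.634, -1.709, 0.003]
force: [0.7, 0.1, 0.2]
width: 0.6
gripper_force: 0.0
```

```bash
python3 plan.py .621,.1487,.2,1.441; python3 -c "
import numpy as np
from scipy.spatial.transform import Rotation as R
# commanded after call: from (.455,-.2654), psi .446 + row
c,s=np.cos(.446),np.sin(.446)
p=np.array([.455+c*.23-s*.212*1, -.2654+s*.23+c*.212]);print(p)
from plan import step
print(step(np.r_[p,.2],1.146,[.621,.1487,.2],1.441))"
```

```text
[0.5707 0.0275 0.1987] 1.151 18.3333 [-8.0e-04 -2.4e-03 -1.0e+00]
.621,.1487,.2,1.441 [ 0.1312 -0.0035 -0.0013  0.      0.     -0.29  ]
[0.57105297 0.02507497]
[ 0.1332 -0.0054 -0.      0.      0.     -0.295 ]
```

Call:
jog_arm(
  motion=[
    [[0.03,-0.001,0,0,0,-0.07,-0.2],[0.06,-0.0025,0,0,0,-0.14,-0.2],[0.09,-0.0037,0,0,0,-0.21,-0.2],[0.115,-0.0046,0,0,0,-0.27,-0.2],[0.1332,-0.0054,0,0,0,-0.295,-0.2],[0.1332,-0.0054,0.03,0,0,-0.295,-0.2],[0.1332,-0.0054,0.06,0,0,-0.295,-0.2],[0.1332,-0.0054,0.09,0,0,-0.295,-0.2],[0.1332,-0.0054,0.11,0,0,-0.295,-0.2],[0.1332,-0.0054,0.12,0,0,-0.295,-0.2]],
  ],
)

```text
clock: 19.17
position: [0.6182, 0.1487, 0.0755]
ee_rot: [-2.356, -2.073, 0.009]
force: [-0.0, -0.7, -0.7]
width: 0.6
gripper_force: 0.0
```

Call:
jog_arm(
  motion=[
    [[0,0,0,0,0,0,-0.2],[0,0,0,0,0,0,-0.2]],
  ],
)

```text
clock: 19.33
position: [0.6209, 0.1493, 0.0798]
ee_rot: [-2.359, -2.073, 0.001]
force: [0.8, -0.1, 0.1]
width: 0.601
gripper_force: 0.0
```

```bash
python3 plan.py .621,.1487,.0364,1.441; python3 -c "
from h import *
a=save('scene','s5.png')
cv2.imwrite('pics/c5.png',cv2.resize(a[110:260,190:430],(640,400),interpolation=cv2.INTER_CUBIC)[:,:,::-1])"
```

```text
[0.6209 0.1493 0.0798] 1.4418 19.3333 [ 1.0e-04 -1.3e-03 -1.0e+00]
.621,.1487,.0364,1.441 [-0.0005  0.0002  0.0434  0.      0.      0.0008]
```

View pics/c5.png

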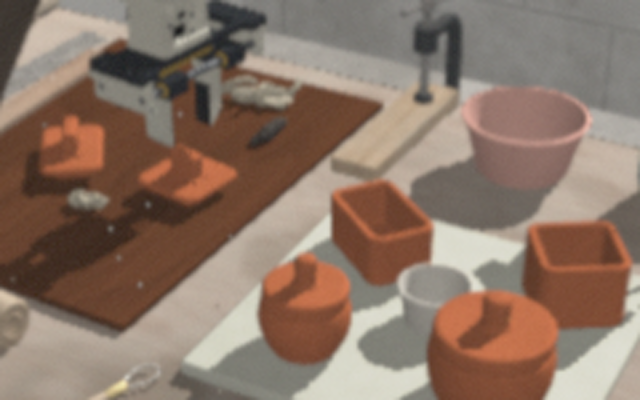

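The small and large lids are both seated, at crop (305,285) and (495,330). The fingers straddle the square lid's tab at (185,165). Descending to grip.

Call:
jog_arm(
  motion=[
    [[0,0,0.015,0,0,0,-0.2],[0,0,0.03,0,0,0,-0.2],[0,0,0.038,0,0,0,-0.2],[0,0,0.042,0,0,0,-0.2],[0,0,0.0435,0,0,0,-0.2],[0,0,0.0435,0,0,0,-0.2]],
  ],
)

```text
clock: 19.88
position: [0.6217, 0.1488, 0.0373]
ee_rot: [2.361, 2.072, 0.001]
force: [0.3, -0.2, -0.2]
width: 0.603
gripper_force: 0.0
```

Call:
jog_arm(
  motion=[
    [[0,0,0,0,0,0,1],[0,0,0,0,0,0,1],[0,0,0,0,0,0,1],[0,0,0,0,0,0,1],[0,0,0,0,0,0,1],[0,0,0,0,0,0,1],[0,0,0,0,0,0,1],[0,0,0,0,0,0,1]],
  ],
  force=20,
)

```text
clock: 20.55
position: [0.6214, 0.1486, 0.0367]
ee_rot: [2.361, 2.072, -0.0]
force: [-1.1, -0.6, 0.7]
width: 0.172
gripper_force: 20.0
```

```bash
python3 plan.py .621,.1487,.2,1.441 .6199,-.2774,.2,.585
```

```text
[0.6214 0.1486 0.0367] 1.4407 20.55 [-1.e-04  0.e+00 -1.e+00]
.621,.1487,.2,1.441 [ 1.000e-04 -4.000e-04 -1.633e-01  0.000e+00  0.000e+00 -3.000e-04]
.6199,-.2774,.2,.585 [-0.4227  0.0541 -0.      0.      0.      0.856 ]
```

Call:
jog_arm(
  motion=[
    [[0,0,-0.005,0,0,0,1],[0,0,-0.02,0,0,0,1],[0,0,-0.05,0,0,0,1],[0,0,-0.08,0,0,0,1],[0,0,-0.11,0,0,0,1],[0,0,-0.14,0,0,0,1],[0,0,-0.157,0,0,0,1],[0,0,-0.163,0,0,0,1],[0,0,-0.163,0,0,0,1]],
  ],
)

```text
clock: 21.3
position: [0.622, 0.149, 0.2013]
ee_rot: [2.36, 2.071, 0.004]
force: [-0.2, -0.1, -1.5]
width: 0.173
gripper_force: 20.0
```

Call:
jog_arm(
  motion=[
    [[-0.015,0.002,0,0,0,0.03,1],[-0.045,0.0057,0,0,0,0.09,1],[-0.075,0.0095,0,0,0,0.15,1],[-0.105,0.0133,0,0,0,0.21,1],[-0.135,0.0172,0,0,0,0.27,1],[-0.165,0.021,0,0,0,0.33,1],[-0.195,0.0248,0,0,0,0.4,1],[-0.225,0.0286,0,0,0,0.46,1],[-0.255,0.0324,0,0,0,0.52,1],[-0.285,0.0362,0,0,0,0.58,1]],
  ],
)

```text
clock: 22.13
position: [0.6185, -0.1413, 0.1973]
ee_rot: [-2.857, -1.303, 0.005]
force: [-0.1, -0.0, -1.3]
width: 0.174
gripper_force: 20.0
```

```bash
python3 -c "
from plan import *
p=np.array([.6214,.1486,.2]);psi=1.4407;c,s=np.cos(psi),np.sin(psi)
q=p+np.array([c*-.285+s*.0362,s*-.285-c*.0362,0]);print(q,cur()[:2],step(q,psi-.58,[.6199,-.2774,.2],.585))"
```

```text
[ 0.62032114 -0.13868779  0.2       ] (array([ 0.61852982, -0.14125622,  0.19732008]), np.float64(0.8560043760031586)) [-0.1055  0.0901 -0.      0.      0.      0.2757]
```

Call:
jog_arm(
  motion=[
    [[-0.025,0.0213,0,0,0,0.065,1],[-0.05,0.0427,0,0,0,0.13,1],[-0.075,0.064,0,0,0,0.195,1],[-0.095,0.081,0,0,0,0.25,1],[-0.1055,0.09,0,0,0,0.2757,1],[-0.1055,0.09,0.02,0,0,0.2757,1],[-0.1055,0.09,0.04,0,0,0.2757,1],[-0.1055,0.09,0.06,0,0,0.2757,1],[-0.1055,0.09,0.075,0,0,0.2757,1],[-0.1055,0.09,0.075,0,0,0.2757,1]],
  ],
)

```text
clock: 22.97
position: [0.6165, -0.2761, 0.1194]
ee_rot: [-3.003, -0.905, 0.01]
force: [-0.8, 1.6, -1.9]
width: 0.171
gripper_force: 20.0
```

Call:
jog_arm(
  motion=[
    [[0,0,0,0,0,0,1],[0,0,0,0,0,0,1]],
  ],
)

```text
clock: 23.13
position: [0.6199, -0.2771, 0.125]
ee_rot: [-3.008, -0.906, -0.0]
force: [0.8, -0.0, -0.7]
width: 0.175
gripper_force: 20.0
```

```bash
python3 plan.py .6199,-.2774,.095,.585; python3 -c "
from h import *
a=save('scene','s6.png')
cv2.imwrite('pics/c6.png',cv2.resize(a[130:280,320:500],(480,400),interpolation=cv2.INTER_CUBIC)[:,:,::-1])"
```

```text
[ 0.6199 -0.2771  0.125 ] 0.5853 23.1333 [ 2.e-04 -1.e-04 -1.e+00]
.6199,-.2774,.095,.585 [-0.0002  0.0002  0.03    0.      0.      0.0003]
```

View pics/c6.png

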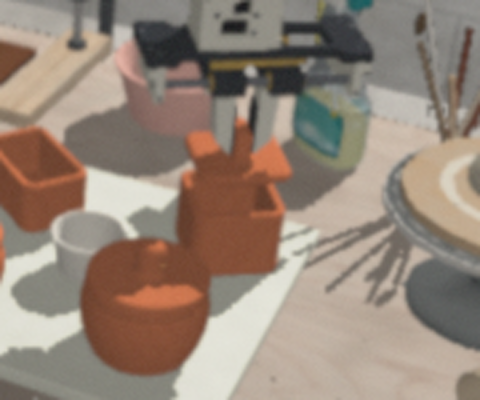

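The square lid is above its jar at crop (235,165), but a shadow band hides the outline. I'll overlay the predicted outline to check the yaw.

Run:
```python
from fit import *
a=cv2.imread("pics/s6.png"); S2=5; x0,y0=370,150
c=cv2.resize(a[y0:y0+95,x0:x0+90],None,fx=S2,fy=S2,interpolation=cv2.INTER_CUBIC)
for z,col in((.1193,(255,0,0)),(.079,(0,255,0))):
    q=(proj("scene",place(outline("square"),[.6199,-.2774,.585],z))-[x0,y0]+.5)*S2
    cv2.polylines(c,[q.astype(int)],True,col,1)
cv2.imwrite("pics/c7.png",c)
```

```text
(no output)
```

View pics/c7.png

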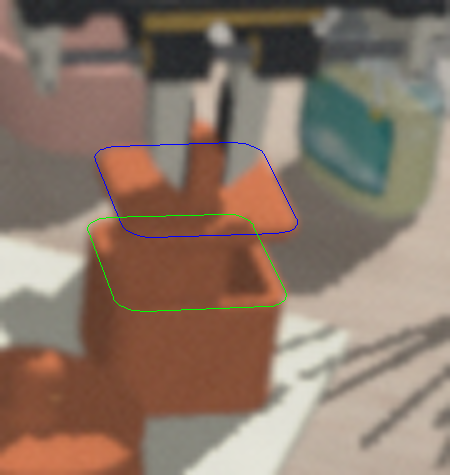

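The overlay matches both the held lid (blue) and the jar rim (green). Lowering.

Call:
jog_arm(
  motion=[
    [[0,0,0.008,0,0,0,1],[0,0,0.016,0,0,0,1],[0,0,0.023,0,0,0,1],[0,0,0.027,0,0,0,1],[0,0,0.03,0,0,0,1],[0,0,0.03,0,0,0,1]],
  ],
)

```text
clock: 23.68
position: [0.6193, -0.2772, 0.0936]
ee_rot: [-3.007, -0.906, 0.002]
force: [-0.4, 0.8, -1.2]
width: 0.172
gripper_force: 20.0
```

Call:
jog_arm(
  motion=[
    [[0,0,0.0007,0,0,0,1],[0,0,0.0014,0,0,0,1],[0,0,0.002,0,0,0,1],[0,0,0.002,0,0,0,1]],
  ],
)

```text
clock: 24.02
position: [0.6198, -0.2774, 0.0928]
ee_rot: [3.008, 0.906, 0.0]
force: [-0.6, 0.9, -0.6]
width: 0.17
gripper_force: 20.0
```

Call:
jog_arm(
  motion=[
    [[0,0,0.0004,0,0,0,1],[0,0,0.0008,0,0,0,1],[0,0,0.0008,0,0,0,1]],
  ],
)

```text
clock: 24.27
position: [0.6197, -0.2774, 0.0918]
ee_rot: [3.008, 0.906, -0.0]
force: [0.3, -1.1, -1.0]
width: 0.172
gripper_force: 20.0
```

Call:
jog_arm(
  motion=[
    [[0,0,0.0004,0,0,0,1],[0,0,0.0006,0,0,0,1],[0,0,0.0006,0,0,0,1]],
  ],
)

```text
clock: 24.52
position: [0.6198, -0.2774, 0.0917]
ee_rot: [3.008, 0.906, 0.0]
force: [-2.4, 0.9, 4.1]
width: 0.171
gripper_force: 20.0
```

Call:
jog_arm(
  motion=[
    [[0,0,0.0002,0,0,0,1],[0,0,0.0003,0,0,0,1],[0,0,0.0003,0,0,0,1]],
  ],
)

```text
clock: 24.77
position: [0.6198, -0.2774, 0.0917]
ee_rot: [3.008, 0.906, 0.0]
force: [-3.6, 1.0, 6.6]
width: 0.174
gripper_force: 20.0
```

Call:
jog_arm(
  motion=[
    [[0,0,-0.0005,0,0,0,1],[0,0,-0.0005,0,0,0,0.3],[0,0,-0.0005,0,0,0,0.1],[0,0,-0.0005,0,0,0,-0.1],[0,0,-0.0005,0,0,0,-0.2],[0,0,-0.0005,0,0,0,-0.2]],
  ],
)

```text
clock: 25.27
position: [0.6198, -0.2774, 0.0913]
ee_rot: [3.008, 0.906, -0.0]
force: [-0.7, -0.6, -0.6]
width: 0.488
gripper_force: 0.0
```

Call:
jog_arm(
  motion=[
    [[0,0,-0.01,0,0,0,-0.2],[0,0,-0.04,0,0,0,-0.2],[0,0,-0.07,0,0,0,-0.2],[0,0,-0.1,0,0,0,-0.2],[0,0,-0.108,0,0,0,-0.2],[0,0,-0.108,0,0,0,-0.2],[0,0,-0.108,0,0,0,-0.2]],
  ],
)

```text
clock: 25.85
position: [0.6198, -0.2774, 0.1999]
ee_rot: [3.008, 0.906, 0.001]
force: [-0.2, -0.6, 0.0]
width: 0.607
gripper_force: 0.0
```

```bash
python3 plan.py .61,.2942,.2,.637 .61,.2942,.2,.637 .6057,-.0867,.2,.945
```

```text
[ 0.6198 -0.2774  0.1999] 0.5849 25.85 [ 4.e-04  8.e-04 -1.e+00]
.61,.2942,.2,.637 [ 3.074e-01 -4.820e-01 -1.000e-04  0.000e+00  0.000e+00 -5.210e-02]
.61,.2942,.2,.637 [ 0.  0. -0.  0.  0. -0.]
.6057,-.0867,.2,.945 [-0.23    0.3036 -0.      0.      0.     -0.308 ]
```

Call:
jog_arm(
  motion=[
    [[0.01,-0.0157,0,0,0,0,-0.2],[0.029,-0.0455,0,0,0,0,-0.2],[0.048,-0.0753,0,0,0,0,-0.2],[0.067,-0.105,0,0,0,0,-0.2],[0.086,-0.135,0,0,0,0,-0.2],[0.105,-0.1646,0,0,0,0,-0.2],[0.124,-0.1944,0,0,0,0,-0.2],[0.143,-0.224,0,0,0,0,-0.2],[0.162,-0.254,0,0,0,0,-0.2],[0.18,-0.282,0,0,0,0,-0.2]],
  ],
)

```text
clock: 26.68
position: [0.6126, 0.059, 0.1976]
ee_rot: [-3.007, -0.907, 0.005]
force: [0.6, -0.1, 0.4]
width: 0.6
gripper_force: 0.0
```

Call:
jog_arm(
  motion=[
    [[0.019,-0.03,0,0,0,-0.01,-0.2],[0.038,-0.0596,0,0,0,-0.02,-0.2],[0.057,-0.0894,0,0,0,-0.03,-0.2],[0.076,-0.119,0,0,0,-0.04,-0.2],[0.095,-0.149,0,0,0,-0.052,-0.2],[0.11,-0.1725,0,0,0,-0.052,-0.2],[0.121,-0.19,0,0,0,-0.052,-0.2],[0.1274,-0.2,0,0,0,-0.052,-0.2],[0.1274,-0.2,0.03,0,0,-0.052,-0.2],[0.1274,-0.2,0.06,0,0,-0.052,-0.2]],
  ],
)

```text
clock: 27.52
position: [0.6102, 0.2954, 0.1391]
ee_rot: [-2.982, -0.986, -0.003]
force: [0.7, -0.8, -0.2]
width: 0.596
gripper_force: 0.0
```

Call:
jog_arm(
  motion=[
    [[0,0,0.03,0,0,0,-0.2],[0,0,0.05,0,0,0,-0.2],[0,0,0.06,0,0,0,-0.2],[0,0,0.06,0,0,0,-0.2],[0,0,0.06,0,0,0,-0.2]],
  ],
)

```text
clock: 27.93
position: [0.6099, 0.2937, 0.0793]
ee_rot: [2.984, 0.983, -0.001]
force: [0.3, 0.2, 0.1]
width: 0.598
gripper_force: 0.0
```

```bash
python3 plan.py .61,.2942,.0365,.637;python3 -c "
from h import *
a=save('scene','s8.png')
cv2.imwrite('pics/c8.png',np.hstack([cv2.resize(a[100:220,150:300],(400,320),interpolation=cv2.INTER_CUBIC),cv2.resize(a[120:270,290:477],(400,320),interpolation=cv2.INTER_CUBIC)])[:,:,::-1])"
```

```text
[0.6099 0.2937 0.0793] 0.6365 27.9333 [-0.001  0.    -1.   ]
.61,.2942,.0365,.637 [ 0.0004 -0.0004  0.0428  0.      0.     -0.0005]
```

View pics/c8.png

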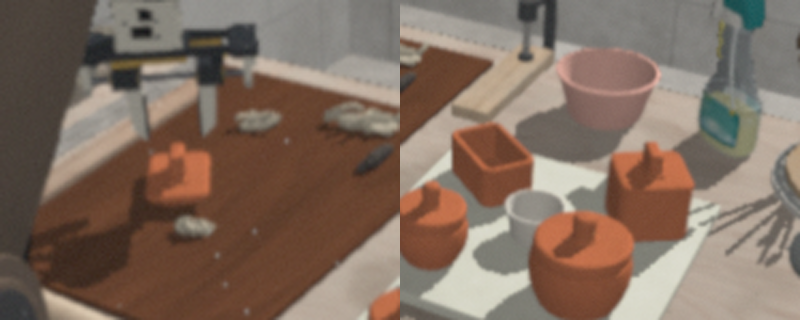

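The square lid is seated flush at crop right (650,175), and the fingers straddle the oblong lid's tab at crop left (178,150). Gripping.

Call:
jog_arm(
  motion=[
    [[0,0,0.015,0,0,0,-0.2],[0,0,0.03,0,0,0,-0.2],[0,0,0.038,0,0,0,-0.2],[0,0,0.0415,0,0,0,-0.2],[0,0,0.043,0,0,0,-0.2],[0,0,0.043,0,0,0,-0.2]],
  ],
)

```text
clock: 28.48
position: [0.6103, 0.2945, 0.0371]
ee_rot: [-2.983, -0.984, -0.001]
force: [-0.3, 0.1, -0.4]
width: 0.6
gripper_force: 0.0
```

Call:
jog_arm(
  motion=[
    [[0,0,0,0,0,0,1],[0,0,0,0,0,0,1],[0,0,0,0,0,0,1],[0,0,0,0,0,0,1],[0,0,0,0,0,0,1],[0,0,0,0,0,0,1],[0,0,0,0,0,0,1],[0,0,0,0,0,0,1]],
  ],
  force=20,
)

```text
clock: 29.15
position: [0.6098, 0.2942, 0.0363]
ee_rot: [2.984, 0.984, -0.0]
force: [-0.2, 0.4, 0.1]
width: 0.171
gripper_force: 20.0
```

Call:
jog_arm(
  motion=[
    [[0,0,-0.005,0,0,0,1],[0,0,-0.02,0,0,0,1],[0,0,-0.05,0,0,0,1],[0,0,-0.08,0,0,0,1],[0,0,-0.11,0,0,0,1],[0,0,-0.14,0,0,0,1],[0,0,-0.157,0,0,0,1],[0,0,-0.163,0,0,0,1],[0,0,-0.163,0,0,0,1],[0,0,-0.163,0,0,0,1]],
  ],
)

```text
clock: 29.98
position: [0.6095, 0.2938, 0.1984]
ee_rot: [2.983, 0.984, -0.002]
force: [0.1, -0.4, -1.5]
width: 0.174
gripper_force: 20.0
```

```bash
python3 plan.py .6057,-.0867,.2,.945
```

```text
[0.6095 0.2938 0.1984] 0.637 29.9833 [-1.2e-03  2.0e-04 -1.0e+00]
.6057,-.0867,.2,.945 [-0.2293  0.3036 -0.0016  0.      0.     -0.308 ]
```

Call:
jog_arm(
  motion=[
    [[-0.012,0.0159,0,0,0,-0.02,1],[-0.035,0.0463,0,0,0,-0.05,1],[-0.059,0.078,0,0,0,-0.085,1],[-0.083,0.1097,0,0,0,-0.12,1],[-0.107,0.1414,0,0,0,-0.15,1],[-0.131,0.1731,0,0,0,-0.18,1],[-0.155,0.2048,0,0,0,-0.21,1],[-0.179,0.2366,0,0,0,-0.25,1],[-0.2,0.2643,0,0,0,-0.28,1],[-0.218,0.2881,0,0,0,-0.308,1]],
  ],
)

```text
clock: 30.82
position: [0.6044, -0.0706, 0.1971]
ee_rot: [-2.797, -1.428, 0.006]
force: [0.6, 0.4, -1.3]
width: 0.173
gripper_force: 20.0
```

Call:
jog_arm(
  motion=[
    [[0,0,0,0,0,0,1],[0,0,0,0,0,0,1],[0,0,0,0,0,0,1]],
  ],
)

```text
clock: 31.07
position: [0.6051, -0.0664, 0.1979]
ee_rot: [-2.796, -1.429, 0.003]
force: [0.8, -0.2, -0.8]
width: 0.171
gripper_force: 20.0
```

```bash
python3 plan.py .6057,-.0867,.115,.945
```

```text
[ 0.6051 -0.0664  0.1979] 0.9448 31.0667 [-7.0e-04 -2.7e-03 -1.0e+00]
.6057,-.0867,.115,.945 [-0.0161  0.0123  0.0829  0.      0.     -0.0002]
```

Call:
jog_arm(
  motion=[
    [[-0.008,0.006,0,0,0,0,1],[-0.0158,0.0122,0.01,0,0,0,1],[-0.0158,0.0122,0.03,0,0,0,1],[-0.0158,0.0122,0.05,0,0,0,1],[-0.0158,0.0122,0.07,0,0,0,1],[-0.0158,0.0122,0.08,0,0,0,1],[-0.0158,0.0122,0.083,0,0,0,1],[-0.0158,0.0122,0.083,0,0,0,1],[-0.0158,0.0122,0.083,0,0,0,1]],
  ],
)

```text
clock: 31.82
position: [0.6072, -0.0869, 0.117]
ee_rot: [2.797, 1.43, 0.001]
force: [0.9, 0.6, -0.7]
width: 0.172
gripper_force: 20.0
```

```bash
python3 plan.py .6057,-.0867,.083,.945
python3 - <<'E'
from fit import *
a=save('scene','s9.png'); x0,y0=285,130; S2=5
c=cv2.resize(a[y0:y0+100,x0:x0+110],None,fx=S2,fy=S2,interpolation=cv2.INTER_CUBIC)[:,:,::-1].copy()
for z,col in((.1095,(255,0,0)),(.067,(0,255,0))):
    q=(proj("scene",place(outline("oblong"),[.6057,-.0867,.945],z))-[x0,y0]+.5)*S2
    cv2.polylines(c,[q.astype(int)],True,col,1)
cv2.imwrite("pics/c9.png",c)
E
```

```text
[ 0.6072 -0.0869  0.117 ] 0.9453 31.8167 [ 5.e-04  8.e-04 -1.e+00]
.6057,-.0867,.083,.945 [-0.0007 -0.0013  0.034   0.      0.      0.0003]
```

View pics/c9.png

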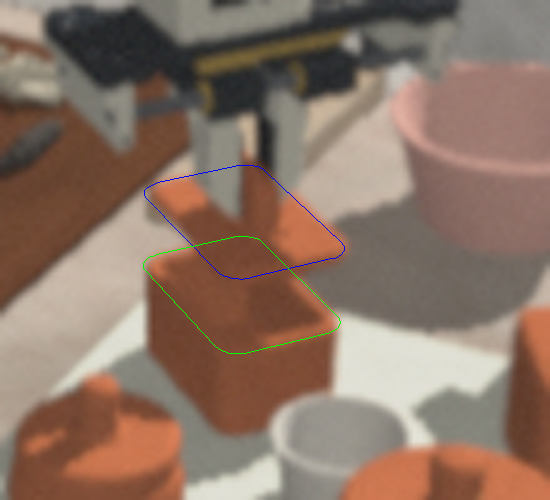

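The oblong lid (blue) and its jar rim (green) line up with the predictions. Lowering.

Call:
jog_arm(
  motion=[
    [[-0.0005,-0.001,0.008,0,0,0,1],[-0.0005,-0.001,0.016,0,0,0,1],[-0.0005,-0.001,0.024,0,0,0,1],[-0.0005,-0.001,0.031,0,0,0,1],[-0.0005,-0.001,0.034,0,0,0,1],[-0.0005,-0.001,0.034,0,0,0,1],[-0.0005,-0.001,0.034,0,0,0,1]],
  ],
)

```text
clock: 32.45
position: [0.6055, -0.0867, 0.0822]
ee_rot: [-2.797, -1.43, 0.001]
force: [-0.4, -0.2, -0.7]
width: 0.172
gripper_force: 20.0
```

Call:
jog_arm(
  motion=[
    [[0,0,0.0007,0,0,0,1],[0,0,0.0014,0,0,0,1],[0,0,0.002,0,0,0,1],[0,0,0.002,0,0,0,1]],
  ],
)

```text
clock: 32.78
position: [0.6056, -0.0868, 0.0805]
ee_rot: [2.797, 1.43, 0.0]
force: [-0.1, 0.6, -1.4]
width: 0.174
gripper_force: 20.0
```

Call:
jog_arm(
  motion=[
    [[0,0,0.0004,0,0,0,1],[0,0,0.0008,0,0,0,1],[0,0,0.0008,0,0,0,1]],
  ],
)

```text
clock: 33.03
position: [0.6055, -0.0868, 0.0796]
ee_rot: [2.797, 1.43, -0.0]
force: [-0.3, -0.1, -1.2]
width: 0.172
gripper_force: 20.0
```

Call:
jog_arm(
  motion=[
    [[0,0,0.0003,0,0,0,1],[0,0,0.0006,0,0,0,1],[0,0,0.0006,0,0,0,1]],
  ],
)

```text
clock: 33.28
position: [0.6056, -0.0868, 0.0793]
ee_rot: [2.797, 1.43, 0.0]
force: [-1.6, -0.3, 1.7]
width: 0.171
gripper_force: 20.0
```

Call:
jog_arm(
  motion=[
    [[0,0,0.0002,0,0,0,1],[0,0,0.0003,0,0,0,1],[0,0,0.0003,0,0,0,1]],
  ],
)

```text
clock: 33.53
position: [0.6055, -0.0868, 0.0792]
ee_rot: [2.797, 1.43, 0.0]
force: [-3.5, 0.1, 5.8]
width: 0.173
gripper_force: 20.0
```

It seated at the predicted 0.0793. I'll release, retreat and check.

Call:
jog_arm(
  motion=[
    [[0,0,-0.0004,0,0,0,1],[0,0,-0.0004,0,0,0,0.3],[0,0,-0.0004,0,0,0,0.1],[0,0,-0.0004,0,0,0,-0.1],[0,0,-0.0004,0,0,0,-0.2],[0,0,-0.0004,0,0,0,-0.2]],
  ],
)

```text
clock: 34.03
position: [0.6055, -0.0868, 0.079]
ee_rot: [-2.797, -1.43, 0.0]
force: [0.1, -0.1, -0.7]
width: 0.486
gripper_force: 0.0
```

Call:
jog_arm(
  motion=[
    [[0,0,-0.01,0,0,0,-0.2],[0,0,-0.04,0,0,0,-0.2],[0,0,-0.07,0,0,0,-0.2],[0,0,-0.1,0,0,0,-0.2],[0,0,-0.13,0,0,0,-0.2],[0,0,-0.15,0,0,0,-0.2],[0,0,-0.15,0,0,0,-0.2]],
  ],
)

```text
clock: 34.62
position: [0.608, -0.0865, 0.2351]
ee_rot: [2.793, 1.428, 0.011]
force: [0.1, 1.4, -0.1]
width: 0.6
gripper_force: 0.0
```

Call:
jog_arm(
  motion=[
    [[0.02,-0.015,0,0,0,0,-0.2],[0.05,-0.038,0,0,0,0,-0.2],[0.08,-0.06,0,0,0,0,-0.2],[0.11,-0.083,0,0,0,0,-0.2],[0.14,-0.105,0,0,0,0,-0.2],[0.17,-0.128,0,0,0,0,-0.2],[0.2,-0.15,0,0,0,0,-0.2],[0.22,-0.165,0,0,0,0,-0.2],[0.22,-0.165,0,0,0,0,-0.2],[0.22,-0.165,0,0,0,0,-0.2]],
  ],
)

```text
clock: 35.45
position: [0.5999, 0.1904, 0.2291]
ee_rot: [-2.794, -1.435, 0.0]
force: [0.6, -1.6, -0.3]
width: 0.604
gripper_force: 0.0
```

Run:
```python
from h import *
a=save('scene','s10.png');b=save('top','t10.png')
cv2.imwrite('pics/c10.png',np.hstack([cv2.resize(a[155:285,275:445],(418,320),interpolation=cv2.INTER_CUBIC)[:,:400],cv2.resize(b[140:280,265:425],(400,320),interpolation=cv2.INTER_CUBIC)])[:,:,::-1]); print(observe()["clock"])
```

```text
35.55
```

View pics/c10.png

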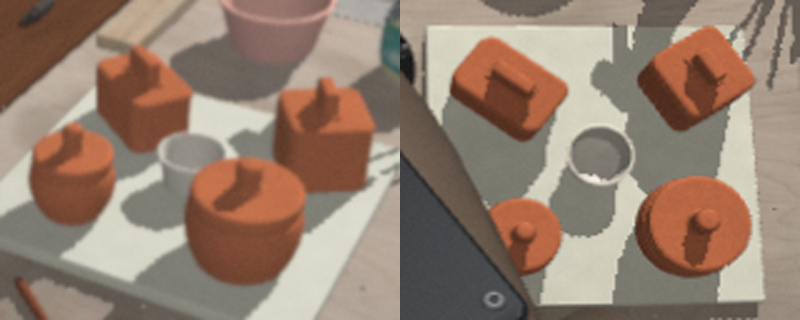

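All four lids sit flat on their matching jars, and the jars haven't moved. In the scene crop they are at (145,85) oblong, (325,105) square, (72,150) small round and (248,190) large round. Handing in.

```bash
python3 -c "
from cell import sign_off
print(sign_off())"
```

```text
the job is handed in; nothing more can be done
None
```

All four lids are seated flat on their matching jars, the jars are still standing where they were, and I handed the job in at about 35.6 s on the robot's clock; the judge's verdict was not shown.

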